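# Release a left-hand clamp nut, index the sample carousel and weigh the tall vial

## Task

Loosen the clamp nut in the middle of the sample changer about a quarter turn - it has a left-hand thread, so it loosens clockwise seen from above; do not force it the other way. Then turn the freed carousel by its upright peg until the tall vial stands right at the steel pointer on the front of the changer, and only then lift that vial out and stand it upright in the middle of the balance's round pan. Leave the nut loosened, the short vials upright in their cups and the other glassware where it stands.

Things in the scene. Friction and masses are not known exactly. Their poses are not given: they have to be found in the camera images.
- nut_grip (a point): Steel clamp nut on the changer's axis: an upright bar 56 mm long (its own x axis), 14 mm thick (its y) and 28 mm high, on a round collar 32 mm across. This point is on the axis, 12 mm below the bar's top, 16 mm above the collar's top and 40 mm above the top of the 72 mm steel flange that clamps the carousel's hub. Nut and flange rise 3 mm per radian as it loosens.
- nut (a joint): Turn of the clamp nut in rad: 0 is tight, grows as it turns CLOCKWISE seen from above, which loosens it (left-hand thread). Starts at 0 to 0.15. Up to about 0.9 a tooth inside the hub locks the carousel; from 1.1 the carousel is free; stop at 1.75. Counter-clockwise (negative) only tightens, to a hard stop at -0.30. Turns against 0.15 N m of friction and stays where it is left.
- changer_axis (a point): Point on the vertical axis of the changer (fixed round white housing, 236 mm diameter), at the height of the carousel's deck, on which the vials stand (50 mm above the table). Its -x axis points to the front pointer. Round the axis the carousel has a hub, 80 mm diameter, rising 51 mm above the deck, under the nut's flange.
- load_mark (a point): Fixed point at the front of the changer, 80 mm from the axis, at deck height: where a vial's axis stands when its cup is at the steel pointer (a 12 mm wide tab on the housing's rim, further out in the same direction).
- carousel (a joint): Turn of the carousel in rad, 0 at the start, positive counter-clockwise from above, limits +-2.6. When free, turns against 0.10 N m and stays where left. Eight places 45 degrees apart, 80 mm from the axis: seven cups (40 mm outside, 33 mm inside diameter, rim 22 mm above the deck) and, at the front at the start, the peg. The vials start in the two cups on each side next to the peg.
- turn_peg (a point): Upright steel peg of the carousel, 12 mm diameter, 80 mm high above the deck, 80 mm from the axis. This point is on its axis, 65 mm above the deck, 15 mm below its top. Moving it round the axis turns the carousel.
- tall_vial_mid (a point): Centre (half-way up) of the tall vial: amber glass with black screw cap, upright cylinder 28 mm diameter, 95 mm high; loose in its cup with 2.5 mm of play all round, standing on the deck.
- pan (a point): Centre of the top face of the balance's round steel pan, 120 mm diameter, level, 80 mm above the table; it does not move.
- short_vial0_mid (a point): Centre of a short vial: as the tall one but 60 mm high; stays in its cup.
- short_vial1_mid (a point): Centre of a short vial: as the tall one but 60 mm high; stays in its cup.
- short_vial2_mid (a point): Centre of a short vial: as the tall one but 60 mm high; stays in its cup.
- reagent_mid (a point): Centre of a bystander: amber reagent bottle, 72 mm diameter, 130 mm high.
- flask_mid (a point): Centre of a bystander: conical glass flask, 80 mm diameter at the foot, 115 mm high.
- jar_mid (a point): Centre of a bystander: glass jar, 68 mm diameter, 75 mm high.
Mind the look-alikes: they are no part of the job. What is shaped like the part that bears tall_vial_mid but blue or green is not meant.

How it is judged:
By the outcome, as a careful person would: the job done as asked, in the order asked, and still so for the second after the job is handed in, with the robot touching nothing.
It also fails if it takes over 64 s, if anything falls off the work surface, if the arm or the gripper's body presses on something with over 40 N, if the wrist force passes 120 N, or if a joint passes its speed limit or range.

## Robot

A 6-joint arm with a two-finger parallel gripper is mounted at the origin on the work surface. World frame = base frame: x ahead of the robot, y to its left, z up, the work surface at z = 0. Lengths are in m, angles in rad, forces in N, time in s.
With the tool pointing down it reaches from about 0.275 to 0.975 m from the base axis. Payload 8.4 kg.
Tool frame: the origin (TCP) lies midway between the tips of the shut fingers; the grasp point (between the pads) lies 19 mm behind it (ctrl.pinch_z is the x of the grasp point in the tool frame, in m); x points along the fingers, y is the direction in which the jaws open and shut, and the axes are right-handed (so a half turn about x gives the same grasp; the last joint's range is limited). The gripper opens to 92 mm and grips with 3 to 60 N. Pads are 20 mm wide; open, the fingers measure 128 mm over their backs; the gripper's body (75 mm by 189 mm) begins 69 mm behind the grasp point.
Start: joints at [-1.148, 0.353, 1.633, -0, 1.155, -0.002], TCP at [0.258, -0.569, 0.215] pointing down, gripper open.
Joint ranges: [-2.63, 2.63], [-0.92, 2.1], [0.06, 2.66], [-1.3, 4.44], [0, 2.69], [-3.02, 3.02]. Speed limits (rad/s): [2.22, 2.22, 2.79, 3.14, 3.14, 3.14].

## Interface

Orientations are given as a unit quaternion [x, y, z, w].
In Python, from cell import ctrl, read_camera, calibration gives the robot as it stands.
- The arm moves only by the tool play_rows, never from a script. Its argument "series" is a list of rows, each a list of 6 numbers: the shift along the tool's x, y, z in m, then the turn, a rotation vector about the tool's x, y, z in degrees. In form: [[dx, dy, dz, rx, ry, rz], ...]. A call has 1 to 20 rows; each row shifts and turns the commanded pose from where the row before left it, along the tool's axes as they then stand; what a row does not reach is not made up. A row lasts 1/10 s, in which the tool goes at most 50 mm and 8.59 degrees, less where a joint would pass 70% of its speed; a pose out of reach is approached as far as the arm can. A call is refused whole if a number of a shift passes 0.05 or a number of a turn 8.59, either way. A call with a gripper value outside its range is refused whole. "jaw" is the gripper's target within -1 to 1 (shut at 1, half-way at 0, fully open at -1), set as the call begins (left out, the last holds). The fingers move at their own pace and stop on an object; "grip_force" is the grip in N (left out, the last holds). Time passes only in rows, so rows that do not move let the fingers close. It gives the time, the measured TCP pose, the force and the opening at its end, in the units of the state.
- ctrl.sense(): the state, without advancing time (a new reading comes with each control period).
- read_camera(name): name is "scene" or "top" or "wrist"; returns the picture (420x560x3 uint8, blue, green, red); there is no depth.
- calibration(name): a dict with "camera_matrix" (3x3 intrinsics, pixels), "origin" and "attitude" of the camera in the world. Camera axes: x right, y down, z forward; pixel columns grow to the right and rows downward; lengths in m; the calibration is good to about 2 mm. A picture is of the moment at which its call begins: read the wrist's pose just before it. calibration takes no time and is no camera call; for the wrist camera it gives the pose at the moment of the call.
- ctrl.finish_job(): hands the job in, once; it reports no verdict.
The state is a dict: "time": time; "joint_pos": joint angles; "joint_vel": joint speeds; "tau": joint torques, N m; "ee_pos": TCP position; "orientation": TCP orientation; "ft_force": force on the tool from outside, world axes, zero at the start; "ft_torque": the same for the moment, N m; "finger_gap": opening from 0.0 (shut) to 1.0 (fully open).
Only numpy, scipy, OpenCV 4.12 (cv2) and the standard library are available. Lean on these libraries where they do the work, as an engineer would, in place of code of your own. Each camera call takes 0.05 s, during which the arm holds its last target. There are 200 camera calls.

## Working session

There is one attempt and no reset: what is moved stays moved. The work goes in short steps, Python scripts to look and compute and a tool call to move; the robot and the scene stay as the last step left them, time stands still between calls to the robot, and variables do not carry over. Pictures are saved under pics/ and viewed, on a budget of 10 in all, crops included, one or two more only if the job needs it, and the job is handed in when it is done.

Besides the shell and the picture viewer there is one more tool, called after "Emit:" as name([rows], argument=value, ...), one row to a line, values as JSON. play_rows: Moves the arm, as the interface text tells. Its arguments: {"type":"object","properties":{"series":{"type":"array"},"jaw":{"type":"number"},"grip_force":{"type":"number"}},"required":["series"]}

```bash
ls; mkdir -p pics; python3 - <<'E'
from cell import ctrl, read_camera, calibration
import cv2
for n in ["scene","top"]:
    im=read_camera(n); cv2.imwrite(f"pics/{n}0.png",im)
    c=calibration(n); print(n,c)
print(ctrl.sense(), ctrl.pinch_z)
print(calibration("wrist"))
E
```

```text
pics
scene {'camera_matrix': array([[510.15134639,   0.        , 284.79126492],
       [  0.        , 510.15134639, 208.84641346],
       [  0.        ,   0.        ,   1.        ]]), 'origin': array([1.48310466, 0.03000048, 0.98716156]), 'attitude': array([ 0.64527817,  0.65496834, -0.28054321, -0.27555046])}
top {'camera_matrix': array([[450.97692061,   0.        , 283.7072312 ],
       [  0.        , 450.97692061, 209.94799086],
       [  0.        ,   0.        ,   1.        ]]), 'origin': array([ 0.3856372 , -0.00839989,  1.41428776]), 'attitude': array([-0.70451557,  0.70655487, -0.04272618,  0.0511126 ])}
{'time': 0.1, 'joint_pos': array([-1.14839827e+00,  3.53556981e-01,  1.63402956e+00,  8.60581029e-06,
        1.15521237e+00, -2.40470251e-03]), 'joint_vel': array([-1.28502388e-03, -2.85439097e-03, -3.69196721e-03, -7.90945425e-05,
       -1.38299592e-03, -1.88425796e-04]), 'tau': array([ 1.48094846e-04, -5.94903803e+01, -3.34931731e+01,  6.98823086e-02,
        1.83140655e-02, -9.94100333e-06]), 'ee_pos': array([ 0.2574108 , -0.56905566,  0.21396538]), 'orientation': array([-0.69113028, -0.14948017,  0.69130264, -0.14864479]), 'ft_force': array([0.34246678, 0.19250934, 0.0191134 ]), 'ft_torque': array([ 0.01564417, -0.02798534, -0.01996512]), 'finger_gap': 1.0023210450833784} -0.0187
{'camera_matrix': array([[295.326209  ,   0.        , 280.56739998],
       [  0.        , 295.326209  , 207.00934375],
       [  0.        ,   0.        ,   1.        ]]), 'origin': array([ 0.33485352, -0.53502994,  0.3835128 ]), 'attitude': array([ 0.83098348, -0.53610759, -0.08034744,  0.12489757])}
```

View pics/scene0.png

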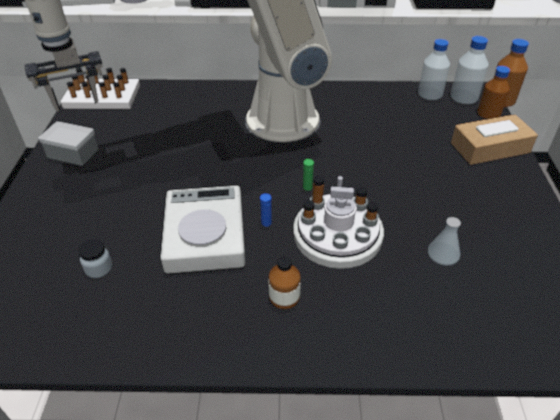

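```bash
python3 - <<'E'
import cv2
im=cv2.imread("pics/top0.png"); cv2.imwrite("pics/top0b.png",cv2.resize(im,(800,600),interpolation=cv2.INTER_CUBIC))
E
```

```text
(no output)
```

View pics/top0b.png

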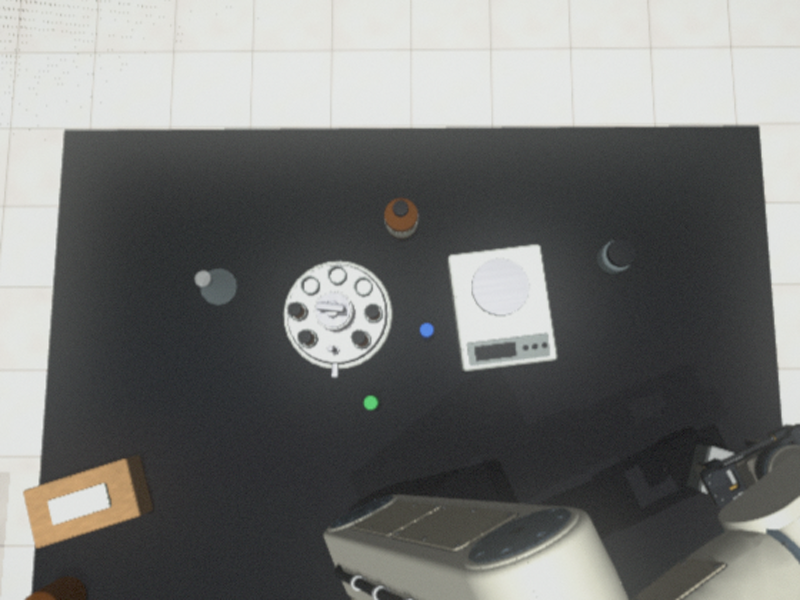

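The scene picture shows the tall vial at (318,190), on the −y side next to the peg at (340,185). The top picture (scaled by 1.43) shows the changer at (337,315), the pointer at (335,370) and the pan at (501,287). I'll enlarge the changer.

```bash
cat > h.py <<'E'
import numpy as np, cv2
from scipy.spatial.transform import Rotation as R
from cell import ctrl, read_camera, calibration
def px2w(c,u,v,z):
    d=R.from_quat(c["attitude"]).apply(np.linalg.solve(c["camera_matrix"],[u,v,1.]))
    o=np.array(c["origin"]); return o+d*(z-o[2])/d[2]
def w2px(c,p):
    q=c["camera_matrix"]@R.from_quat(c["attitude"]).inv().apply(np.array(p)-c["origin"]); return q[:2]/q[2]
E
python3 - <<'E'
from h import *
im=cv2.imread("pics/top0.png"); c=calibration("top")
cv2.imwrite("pics/topc.png",cv2.resize(im[170:280,185:295],(800,800),interpolation=cv2.INTER_CUBIC)[:600*800//600][:800])
a=cv2.resize(im[178:268,190:310],(800,600),interpolation=cv2.INTER_CUBIC); cv2.imwrite("pics/topc.png",a)
print(px2w(c,235.9,220.5,.05), px2w(c,501*.7,287*.7,.08), px2w(c,335*.7,370*.7,.05))
print("green",px2w(c,371*.7,403*.7,.09),"blue",px2w(c,427*.7,330*.7,.09))
E
```

```text
[0.53603269 0.15335648 0.05      ] [ 0.59045307 -0.19295639  0.08      ] [0.41939514 0.15618408 0.05      ]
green [0.3515511  0.07728656 0.09      ] blue [ 0.49990706 -0.03743192  0.09      ]
```

View pics/topc.png

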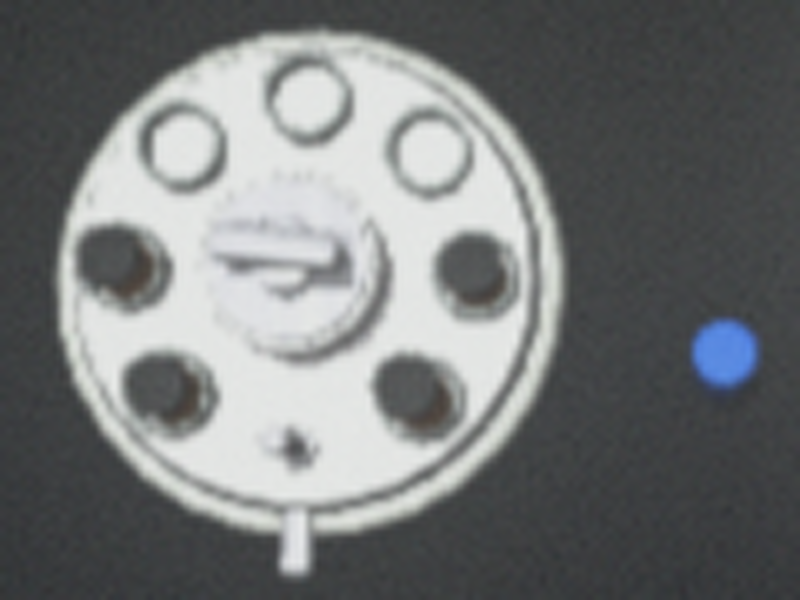

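The crop shows the housing centred at about (310,281), the pointer at (295,545), and the nut bar running roughly along world y. Next is a closer look with the wrist camera from above the changer.

```bash
cat >> h.py <<'E'
def tool():
    s=ctrl.sense(); return np.array(s["ee_pos"]),R.from_quat(s["orientation"]),s
def yaw(r): y=r.as_matrix()[:,1]; return np.degrees(np.arctan2(y[1],y[0]))
def go(target,yaw_t=None):
    "remaining shift in current tool axes, and turn about tool x (deg; + = clockwise from above as x is down)"
    p,r,s=tool(); d=r.inv().apply(np.array(target)-p)
    out="shift(tool) %s mm"%np.round(d*1000,1)
    if yaw_t is not None: out+="  rx %.1f"%(-((yaw_t-yaw(r)+90)%180-90))
    print(out,"tcp",np.round(p,4),"yaw",round(yaw(r),1),"j",np.round(s["joint_pos"],2),"F",np.round(s["ft_force"],1),"Mz",round(s["ft_torque"][2],2),"gap",round(s["finger_gap"],3),"t",round(s["time"],2))
E
python3 - <<'E'
from h import *
p,r,s=tool(); print(r.as_matrix().round(3))
c=calibration("top")
f=lambda x,y,z:px2w(c,190+x/6.667,178+y/6.667,z)[:2].round(4)
print("axis",f(310,281,.05),f(310,281,.04),"pointer",f(295,545,.05),"nut ends",f(215,245,.16),f(350,255,.16))
cw=calibration("wrist"); print(r.inv().apply(cw["origin"]-p), (r.inv()*R.from_quat(cw["attitude"])).as_matrix().round(3))
go([0.50,0.155,0.33],0)
E
```

```text
[[-0.     0.412 -0.911]
 [ 0.001 -0.911 -0.412]
 [-1.    -0.001 -0.   ]]
axis [0.5371 0.1515] [0.5382 0.1527] pointer [0.4172 0.1569] nut ends [0.5403 0.1789] [0.5358 0.1219]
[-0.16954749  0.000711   -0.08458483] [[-0.002 -0.294  0.956]
 [ 1.    -0.     0.002]
 [-0.     0.956  0.294]]
shift(tool) [-115.4 -559.9 -519.4] mm  rx -65.7 tcp [ 0.2574 -0.5691  0.214 ] yaw -65.7 j [-1.15  0.35  1.63  0.    1.16 -0.  ] F [0.3 0.2 0. ] Mz -0.02 gap 1.002 t 0.1
```

```bash
python3 - <<'E'
from h import *
go([0.53,0.135,0.33],-4.5)
E
```

```text
shift(tool) [-115.4 -529.3 -538.5] mm  rx -61.2 tcp [ 0.2574 -0.5691  0.214 ] yaw -65.7 j [-1.15  0.35  1.63  0.    1.16 -0.  ] F [0.3 0.2 0. ] Mz -0.02 gap 1.002 t 0.1
```

Emit:
play_rows([
  [-0.0072,-0.0331,-0.0336,0,0,0],
  [-0.0072,-0.0331,-0.0336,0,0,0],
  [-0.0072,-0.0331,-0.0336,0,0,0],
  [-0.0072,-0.0331,-0.0336,0,0,0],
  [-0.0072,-0.0331,-0.0336,0,0,0],
  [-0.0072,-0.0331,-0.0336,0,0,0],
  [-0.0072,-0.0331,-0.0336,0,0,0],
  [-0.0072,-0.0331,-0.0336,0,0,0],
  [-0.0072,-0.0331,-0.0336,0,0,0],
  [-0.0072,-0.0331,-0.0336,0,0,0],
  [-0.0072,-0.0331,-0.0336,0,0,0],
  [-0.0072,-0.0331,-0.0336,0,0,0],
  [-0.0072,-0.0331,-0.0336,0,0,0],
  [-0.0072,-0.0331,-0.0336,0,0,0],
  [-0.0072,-0.0331,-0.0336,0,0,0],
  [-0.0072,-0.0331,-0.0336,0,0,0],
])

```text
time: 1.7
ee_pos: [0.5292, 0.1366, 0.3299]
orientation: [-0.691, -0.149, 0.691, -0.149]
ft_force: [-0.3, -0.5, -0.0]
finger_gap: 1.003
```

Emit:
play_rows([
  [0,0,0,-7.65,0,0],
  [0,0,0,-7.65,0,0],
  [0,0,0,-7.65,0,0],
  [0,0,0,-7.65,0,0],
  [0,0,0,-7.65,0,0],
  [0,0,0,-7.65,0,0],
  [0,0,0,-7.65,0,0],
  [0,0,0,-7.65,0,0],
  [0,0,0,0,0,0],
  [0,0,0,0,0,0],
])

```text
time: 2.7
ee_pos: [0.529, 0.1346, 0.3296]
orientation: [-0.52, -0.479, 0.52, -0.479]
ft_force: [-0.3, 0.4, 0.1]
finger_gap: 1.003
```

```bash
python3 - <<'E'
from h import *
go([0.53,0.135,0.33],-4.5)
c=calibration("wrist"); im=read_camera("wrist"); cv2.imwrite("pics/w1.png",im)
np.savez("w1.npz",**c)
x,y=w2px(c,[.537,.152,.08]).astype(int); print(x,y)
cv2.imwrite("pics/w1b.png",cv2.resize(im,(800,600),interpolation=cv2.INTER_CUBIC))
E
```

```text
shift(tool) [-0.4  1.  -0.5] mm  rx -0.2 tcp [0.529  0.1346 0.3296] yaw -4.7 j [0.25 0.14 1.66 0.   1.35 0.33] F [-0.3  0.4  0.1] Mz -0.02 gap 1.003 t 2.7
284 163
```

View pics/w1b.png

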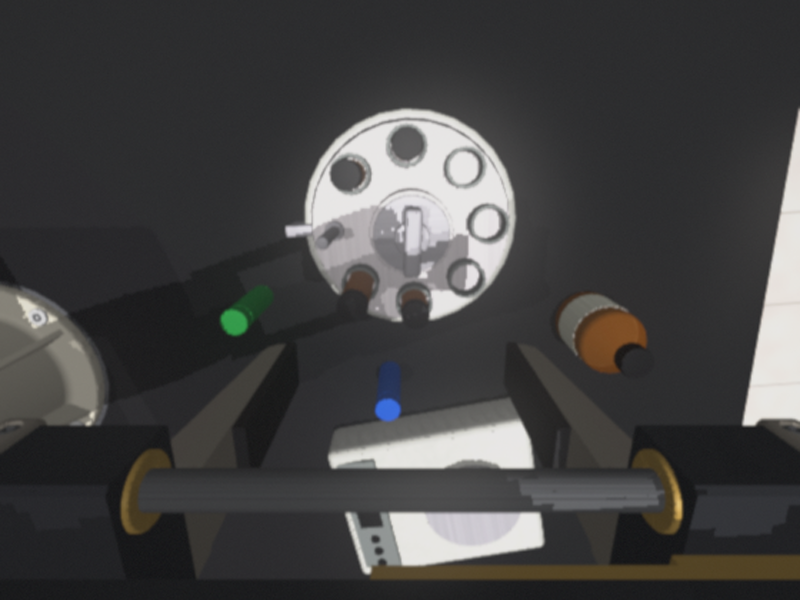

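The wrist picture shows the changer at about (410,215), the nut bar upright at (413,232) and the pointer at (298,230). I'll enlarge the changer.

```bash
python3 - <<'E'
from h import *
im=cv2.imread("pics/w1.png"); cv2.imwrite("pics/w1c.png",cv2.resize(im[72:228,196:366],(654,600),interpolation=cv2.INTER_CUBIC)); print(654/170,600/156)
E
```

```text
3.847058823529412 3.8461538461538463
```

View pics/w1c.png

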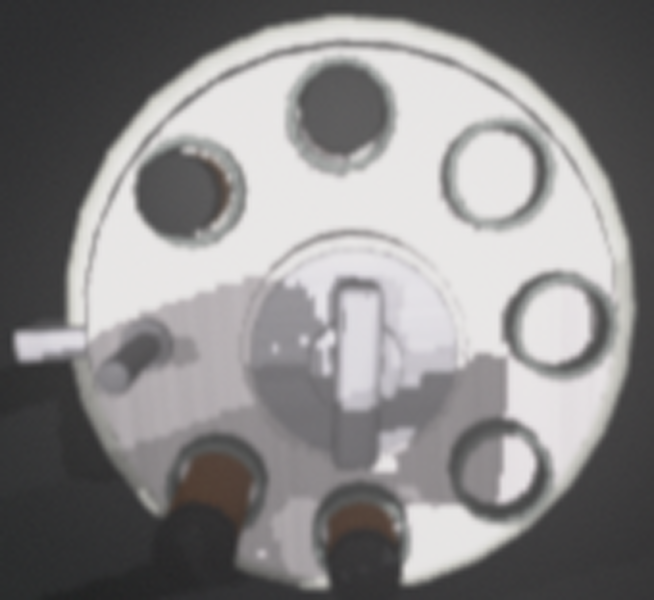

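```bash
python3 - <<'E'
from h import *
c=dict(np.load("w1.npz"))
f=lambda x,y,z:px2w(c,196+x/3.847,72+y/3.847,z).round(4)[:2]
for z in(.155,.16,.165): 
    a,b=f(357.5,283,z),f(354,468,z); print(z,a,b,(a+b)/2,np.linalg.norm(a-b), np.degrees(np.arctan2(*(a-b)[::-1])))
for z in(.04,.05): print("housing",f(350,302,z))
print("ptr tip",f(15,345,.05),f(83,342,.05),"peg top",f(112,376,.13))
print("cup rims",f(342,116,.072),f(190,190,.072),f(497,173,.072),f(558,324,.072),f(501,469,.072))
print("tall top",f(195,540,.145))
E
```

```text
0.155 [0.5443 0.1843] [0.539  0.1276] [0.54165 0.15595] 0.056947168498530286 84.6598269754172
0.16 [0.5442 0.1848] [0.539  0.1289] [0.5416  0.15685] 0.05614133949239188 84.68545433005526
0.165 [0.5441 0.1852] [0.539  0.1303] [0.54155 0.15775] 0.05513637637712512 84.69267315066882
housing [0.5431 0.166 ]
housing [0.5429 0.1671]
ptr tip [0.4098 0.1611] [0.4367 0.1601] peg top [0.4625 0.1586]
cup rims [0.5447 0.2348] [0.4881 0.2141] [0.5988 0.211 ] [0.6195 0.1551] [0.5963 0.1009]
tall top [0.4853 0.105 ]
```

```bash
python3 - <<'E'
from h import *
go([0.5415,0.1565,0.185],-5.3)
E
```

```text
shift(tool) [144.6  10.7 -22.9] mm  rx 0.6 tcp [0.529  0.1346 0.3296] yaw -4.7 j [ 0.25  0.14  1.66 -0.    1.35  0.33] F [ 0.5  0.1 -0.7] Mz 0.01 gap 1.0 t 2.75
```

Emit:
play_rows([
  [0.03,0.0022,-0.0046,0.6,0,0],
  [0.03,0.0022,-0.0046,0,0,0],
  [0.03,0.0022,-0.0046,0,0,0],
  [0.03,0.0022,-0.0046,0,0,0],
  [0.0246,0.0022,-0.0046,0,0,0],
  [0,0,0,0,0,0],
  [0,0,0,0,0,0],
], jaw=0.0, grip_force=30)

```text
time: 3.45
ee_pos: [0.5421, 0.1566, 0.1855]
orientation: [-0.522, -0.477, 0.522, -0.477]
ft_force: [-0.5, 0.0, -0.4]
finger_gap: 0.499
```

```bash
python3 - <<'E'
from h import *
go([0.5415,0.1565,0.130],-5.3)
c=calibration("wrist"); im=read_camera("wrist"); cv2.imwrite("pics/w2.png",im)
np.savez("w2.npz",**c)
print(w2px(c,[.5415,.1565,.161]))
cv2.imwrite("pics/w2c.png",cv2.resize(im[140:350,140:420],(800,600),interpolation=cv2.INTER_CUBIC))
E
```

```text
shift(tool) [55.5 -0.5  0.1] mm  rx 0.2 tcp [0.5421 0.1566 0.1855] yaw -5.1 j [ 0.28  0.29  1.79 -0.    1.06  0.37] F [-0.5  0.  -0.4] Mz -0.03 gap 0.499 t 3.45
[277.61524028 238.65001334]
```

View pics/w2c.png

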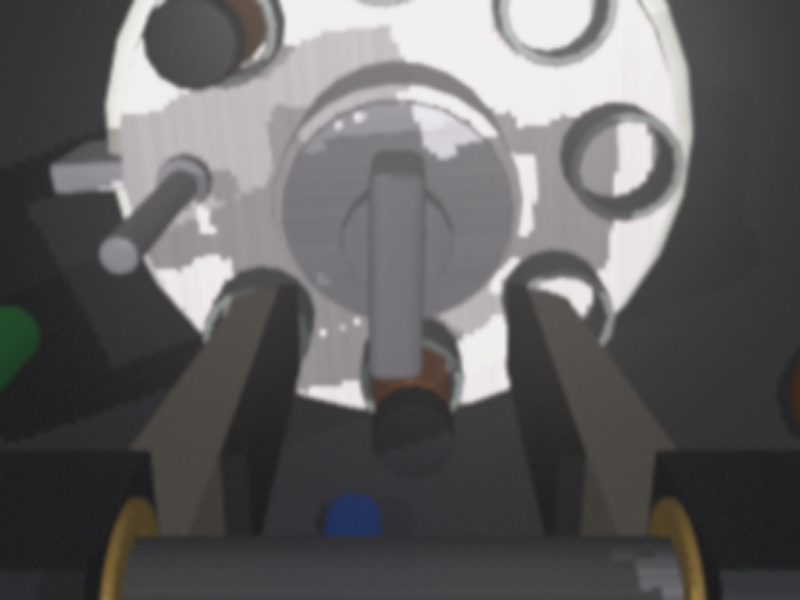

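The bar's top face runs from (397,172) to (395,378) in the crop, centred between the open fingers.

```bash
python3 - <<'E'
from h import *
c=dict(np.load("w2.npz"))
f=lambda x,y,z:px2w(c,140+x*.35,140+y*.35,z).round(4)[:2]
for z in (.158,.161,.164):
    a,b=f(397,172,z),f(395,378,z); print(z,(a+b)/2,np.linalg.norm(a-b),np.degrees(np.arctan2(*(a-b)[::-1])))
print("flange",f(398,208,.109),"peg top",f(119,254,.13),"cup",f(620,160,.072))
go([0.5417,0.1573,0.130],-5.3)
E
```

```text
0.158 [0.5421  0.15595] 0.05617980064044373 84.27925883222862
0.161 [0.54225 0.1572 ] 0.05527431591616489 84.2894068625003
0.164 [0.5424 0.1585] 0.05446833942759776 84.31034065021078
flange [0.5427 0.1586] peg top [0.4628 0.1588] cup [0.6197 0.157 ]
shift(tool) [56.3 -1.  -0.5] mm  rx 0.2 tcp [0.5426 0.1567 0.1863] yaw -5.1 j [ 0.28  0.29  1.79 -0.    1.06  0.37] F [ 0.4  0.7 -0. ] Mz -0.01 gap 0.502 t 3.5
```

Emit:
play_rows([
  [0.02,0,-0.0006,0.5,0,0],
  [0.02,0,0,0,0,0],
  [0.0155,0,0,0,0,0],
  [0,0,0,0,0,0],
  [0,0,0,0,0,0],
])

```text
time: 4.0
ee_pos: [0.5429, 0.1573, 0.1312]
orientation: [0.524, 0.475, -0.523, 0.475]
ft_force: [-0.1, -1.0, 0.4]
finger_gap: 0.502
```

Emit:
play_rows([
  [0,0,0,0,0,0],
  [0,0,0,0,0,0],
  [0,0,0,0,0,0],
  [0,0,0,0,0,0],
  [0,0,0,0,0,0],
  [0,0,0,0,0,0],
], jaw=1.0, grip_force=30)

```text
time: 4.6
ee_pos: [0.5406, 0.1576, 0.1308]
orientation: [-0.523, -0.476, 0.524, -0.474]
ft_force: [-8.0, 2.5, 9.3]
finger_gap: 0.322
```

```bash
python3 - <<'E'
from h import *
go([0.5417,0.1573,0.130],-5.3)
E
```

```text
shift(tool) [0.8 1.2 0.2] mm  rx -0.3 tcp [0.5406 0.1576 0.1308] yaw -5.6 j [0.28 0.35 1.84 0.   0.95 0.38] F [-8.   2.5  9.3] Mz -0.02 gap 0.322 t 4.6
```

Emit:
play_rows([
  [0,0,0,0,0,0],
  [0,0,0,0,0,0],
])

```text
time: 4.8
ee_pos: [0.5405, 0.1576, 0.1308]
orientation: [-0.523, -0.476, 0.524, -0.474]
ft_force: [-8.0, 2.1, 9.8]
finger_gap: 0.318
```

The fingers stopped at about 29 mm, so the tips are on the 32 mm collar. I'll open, raise and close again.

Emit:
play_rows([
  [0,0,0,0,0,0],
  [0,0,0,0,0,0],
  [-0.006,0,0,0,0,0],
  [0,0,0,0,0,0],
], jaw=0.0)

```text
time: 5.2
ee_pos: [0.543, 0.1574, 0.1368]
orientation: [0.524, 0.475, -0.523, 0.475]
ft_force: [-0.1, -0.3, -0.0]
finger_gap: 0.501
```

Emit:
play_rows([
  [0,0,0,0,0,0],
  [0,0,0,0,0,0],
  [0,0,0,0,0,0],
  [0,0,0,0,0,0],
  [0,0,0,0,0,0],
  [0,0,0,0,0,0],
  [0,0,0,0,0,0],
], jaw=1.0, grip_force=30)

```text
time: 5.9
ee_pos: [0.5404, 0.1572, 0.1355]
orientation: [-0.523, -0.476, 0.525, -0.474]
ft_force: [-6.7, 1.4, 5.8]
finger_gap: 0.149
```

Emit:
play_rows([
  [0,-0.0025,0,0,0,0],
  [0,0,0,0,0,0],
  [-0.0003,0,0,5,0,0],
  [-0.0003,0,0,5,0,0],
  [-0.0003,0,0,5,0,0],
  [-0.0003,0,0,5,0,0],
  [-0.0003,0,0,5,0,0],
  [-0.0003,0,0,5,0,0],
  [-0.0003,0,0,5,0,0],
  [-0.0003,0,0,5,0,0],
  [0,0,0,0,0,0],
])

```text
time: 7.0
ee_pos: [0.5405, 0.1572, 0.1377]
orientation: [0.655, 0.266, -0.655, 0.267]
ft_force: [5.0, -1.3, -6.7]
finger_gap: 0.151
```

```bash
python3 - <<'E'
from h import *
go([0.5404,0.1573,0.137],-87)
E
```

```text
shift(tool) [ 0.7 -0.2 -0. ] mm  rx 41.3 tcp [0.5405 0.1572 0.1377] yaw -45.7 j [ 0.28  0.34  1.84 -0.    0.96  1.08] F [ 5.  -1.3 -6.7] Mz -0.12 gap 0.151 t 7.0
```

Emit:
play_rows([
  [-0.0003,0,0,5.1,0,0],
  [-0.0003,0,0,5.1,0,0],
  [-0.0003,0,0,5.1,0,0],
  [-0.0003,0,0,5.1,0,0],
  [-0.0003,0,0,5.1,0,0],
  [-0.0003,0,0,5.1,0,0],
  [-0.0003,0,0,5.1,0,0],
  [-0.0003,0,0,5.1,0,0],
  [0,0,0,0,0,0],
  [0,0,0,0,0,0],
])

```text
time: 8.0
ee_pos: [0.5406, 0.1568, 0.1399]
orientation: [0.707, 0.022, -0.706, 0.023]
ft_force: [6.5, -2.4, -10.2]
finger_gap: 0.147
```

```bash
python3 - <<'E'
from h import *
go([0.5404,0.1573,0.137],-87)
E
```

```text
shift(tool) [ 2.9 -0.5  0.2] mm  rx 0.6 tcp [0.5406 0.1568 0.1399] yaw -86.4 j [ 0.28  0.34  1.84 -0.    0.96  1.79] F [  6.5  -2.4 -10.2] Mz -0.13 gap 0.147 t 8.0
```

Emit:
play_rows([
  [0,0,0,0,0,0],
  [0,0,0,0,0,0],
  [0,0,0,0,0,0],
  [-0.02,0,0,0,0,0],
  [0,-0.0015,0.03,0,0,0],
  [0,-0.0015,0.03,0,0,0],
  [0,-0.0015,0.02,0,0,0],
  [0,0,0,5.2,0,0],
  [0,0,0,0,0,0],
  [0,0,0,0,0,0],
], jaw=0.1)

```text
time: 9.0
ee_pos: [0.4599, 0.1571, 0.1608]
orientation: [0.707, -0.009, -0.707, -0.009]
ft_force: [0.2, -0.1, 0.1]
finger_gap: 0.45
```

```bash
python3 - <<'E'
from h import *
go([0.4605,0.159,0.098],-91.6)
c=calibration("wrist"); im=read_camera("wrist"); cv2.imwrite("pics/w3.png",im)
np.savez("w3.npz",**c)
print(w2px(c,[.4605,.159,.13]),w2px(c,[.5405,.1568,.165]))
cv2.imwrite("pics/w3c.png",cv2.resize(im[140:350,140:420],(800,600),interpolation=cv2.INTER_CUBIC))
E
```

```text
shift(tool) [62.8 -1.9 -0.5] mm  rx 0.2 tcp [0.4599 0.1571 0.1608] yaw -91.4 j [0.33 0.2  1.98 0.   0.96 1.92] F [ 0.2 -0.1  0.1] Mz 0.0 gap 0.45 t 9.0
[277.32896898 236.81457543] [276.66692296 124.58657393]
```

View pics/w3c.png

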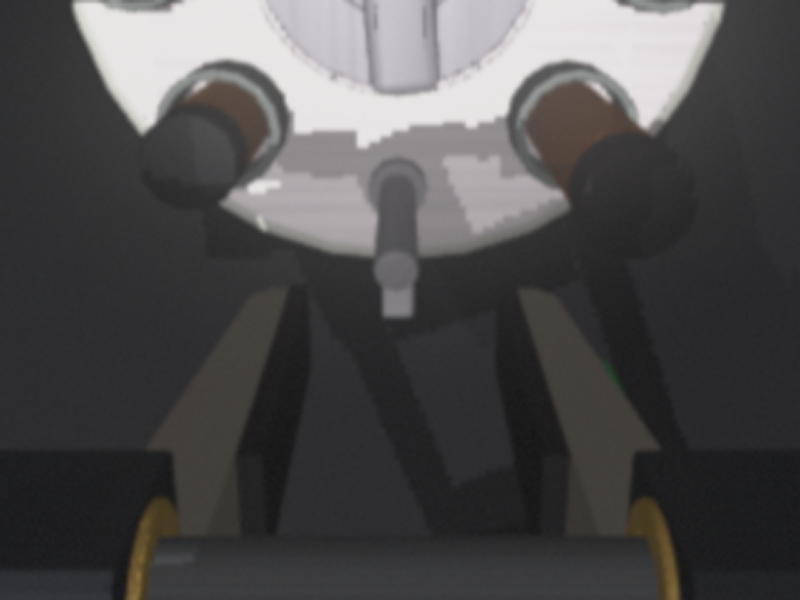

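The peg top is at (396,270) in the crop, centred between the fingers with the pointer just below it. The short vial is to the left and the tall vial to the right, both clear of the fingers.

Emit:
play_rows([
  [0.021,-0.001,-0.0005,0,0,0],
  [0.021,-0.001,-0.0005,0,0,0],
  [0.021,0,-0.0005,0,0,0],
  [0,0,0,0,0,0],
  [0,0,0,0,0,0],
])

```text
time: 9.55
ee_pos: [0.4612, 0.1588, 0.0975]
orientation: [-0.707, 0.009, 0.707, 0.009]
ft_force: [-0.1, 0.4, -0.0]
finger_gap: 0.445
```

Emit:
play_rows([
  [0,0,0,0,0,0],
  [0,0,0,0,0,0],
  [0,0,0,0,0,0],
  [0,0,0,0,0,0],
  [0,0,0,0,0,0],
  [0,0,0,0,0,0],
], jaw=1.0, grip_force=15)

```text
time: 10.15
ee_pos: [0.4613, 0.1589, 0.0979]
orientation: [0.707, -0.01, -0.707, -0.01]
ft_force: [-0.1, -0.2, 5.6]
finger_gap: 0.124
```

```bash
python3 - <<'E'
from h import *
go([0.4605,0.159,0.098],-91.6)
# rigid rotation about axis: chord per 4.5deg step
p,r,s=tool(); A=np.array([.5405,.1568]); v=p[:2]-A; print("radius",np.linalg.norm(v),np.degrees(np.arctan2(v[1],v[0])))
th=np.radians(-4.5); M=np.array([[np.cos(th),-np.sin(th)],[np.sin(th),np.cos(th)]])
d=A+M@v-p[:2]; print(r.inv().apply([*d,0])*1000)
E
```

```text
shift(tool) [-0.1 -0.1  0.8] mm  rx 0.0 tcp [0.4613 0.1589 0.0979] yaw -91.6 j [ 0.33  0.3   2.02 -0.    0.82  1.93] F [-0.1 -0.2  5.6] Mz 0.03 gap 0.124 t 10.15
radius 0.0791876790032008 178.47433439921275
[ 1.37272691e-03 -6.21312014e+00 -2.40865218e-01]
```

Emit:
play_rows([
  [0,-0.0062,-0.00024,4.5,0,0],
  [0,-0.0062,-0.00024,4.5,0,0],
  [0,-0.0062,-0.00024,4.5,0,0],
  [0,-0.0062,-0.00024,4.5,0,0],
  [0,-0.0062,-0.00024,4.5,0,0],
  [0,-0.0062,-0.00024,4.5,0,0],
  [0,-0.0062,-0.00024,4.5,0,0],
  [0,-0.0062,-0.00024,4.5,0,0],
  [0,-0.0062,-0.00024,4.5,0,0],
  [0,-0.0062,-0.00024,4.5,0,0],
  [0,0,0,0,0,0],
  [0,0,0,0,0,0],
  [0,0,0,0,0,0],
])

```text
time: 11.45
ee_pos: [0.4863, 0.2143, 0.098]
orientation: [0.65, -0.278, -0.649, -0.279]
ft_force: [0.6, 0.2, 5.3]
finger_gap: 0.124
```

```bash
python3 - <<'E'
from h import *
a=np.radians(178.47-45); go([.5405+.0792*np.cos(a),.1568+.0792*np.sin(a),.098],-136.6)
p,r,s=tool(); v=p[:2]-[.5405,.1568]; print(np.degrees(np.arctan2(v[1],v[0])),np.linalg.norm(v))
E
```

```text
shift(tool) [-0.   0.2  0.2] mm  rx 0.2 tcp [0.4863 0.2143 0.098 ] yaw -136.4 j [0.41 0.35 1.93 0.   0.85 2.79] F [0.6 0.2 5.3] Mz 0.01 gap 0.124 t 11.45
133.29017200489002 0.07899741733613434
```

Emit:
play_rows([
  [0,0,0,0,0,0],
  [0,0,0,0,0,0],
  [0,0,0,0,0,0],
  [-0.025,0,0,0,0,0],
  [-0.04,0,0,0,0,0],
  [-0.03,0,0,-7.5,0,0],
  [0,0,0,-7.5,0,0],
  [0,0,0,-7.5,0,0],
  [0,0,0,-7.5,0,0],
  [0,0,0,-7.5,0,0],
  [0,0,0,-7.5,0,0],
  [0,0.028,0.0125,0,0,0],
  [0,0.028,0.0125,0,0,0],
  [0,0,0,0,0,0],
  [0,0,0,0,0,0],
], jaw=0.0)

```text
time: 12.95
ee_pos: [0.4592, 0.1586, 0.1926]
orientation: [0.707, -0.01, -0.707, -0.01]
ft_force: [0.1, -0.1, 0.3]
finger_gap: 0.503
```

```bash
python3 - <<'E'
from h import *
go([0.4605,0.159,0.112],-91.6)
c=calibration("wrist"); im=read_camera("wrist"); cv2.imwrite("pics/w4.png",im)
np.savez("w4.npz",**c)
for p in ([.4605,.159,.145],[.4605,.159,.072],[.5405,.1568,.165],[.4253,.1602,.05]): print(((w2px(c,p)-[140,80])/.45).round(1))
cv2.imwrite("pics/w4c.png",cv2.resize(im[80:350,140:500],(800,600),interpolation=cv2.INTER_CUBIC))
E
```

```text
shift(tool) [80.6 -0.4 -1.2] mm  rx -0.0 tcp [0.4592 0.1586 0.1926] yaw -91.6 j [0.33 0.16 1.95 0.   1.03 1.93] F [ 0.1 -0.1  0.3] Mz -0.02 gap 0.503 t 12.95
[309.9 328.1]
[310.3 271. ]
[309.3  93.7]
[310.  325.7]
```

View pics/w4c.png

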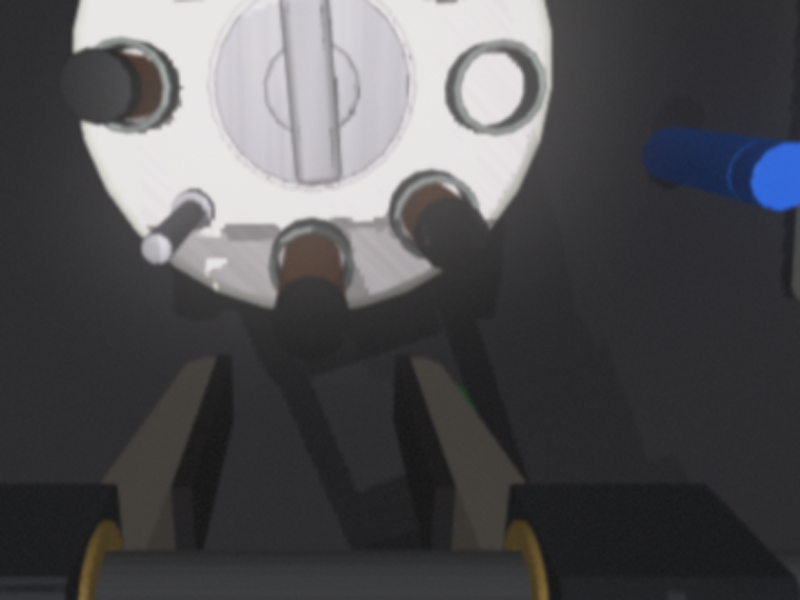

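The tall vial now stands at the front, with its cup rim at (312,262) against a predicted (310,271), centred between the fingers. Next I descend and grip it.

Emit:
play_rows([
  [0.03,0,-0.001,0,0,0],
  [0.03,0,-0.001,0,0,0],
  [0.02,0,0,0,0,0],
  [0,0,0,0,0,0],
  [0,0,0,0,0,0],
])

```text
time: 13.5
ee_pos: [0.4615, 0.1593, 0.1126]
orientation: [-0.707, 0.009, 0.707, 0.009]
ft_force: [0.5, 0.2, 0.6]
finger_gap: 0.502
```

Emit:
play_rows([
  [0,0,0,0,0,0],
  [0,0,0,0,0,0],
  [0,0,0,0,0,0],
  [0,0,0,0,0,0],
  [0,0,0,0,0,0],
  [0,0,0,0,0,0],
], jaw=1.0, grip_force=15)

```text
time: 14.1
ee_pos: [0.462, 0.1591, 0.1134]
orientation: [0.708, -0.009, -0.706, -0.01]
ft_force: [0.5, 1.4, 6.5]
finger_gap: 0.306
```

```bash
python3 - <<'E'
from h import *
go([0.4605,0.159,0.112],-91.6)
E
```

```text
shift(tool) [1.4 0.1 1.5] mm  rx 0.0 tcp [0.462  0.1591 0.1134] yaw -91.6 j [0.33 0.27 2.01 0.   0.85 1.93] F [0.5 1.4 6.5] Mz -0.01 gap 0.306 t 14.1
```

Emit:
play_rows([
  [-0.01,0,0,0,0,0],
  [-0.02,0,0,0,0,0],
  [-0.03,0,0,0,0,0],
  [-0.03,0,0,0,0,0],
  [-0.03,0,0,0,0,0],
  [0,0.017,-0.007,0,0,0],
  [0,0.034,-0.014,0,0,0],
  [0,0.034,-0.014,0,0,0],
  [0,0.034,-0.014,0,0,0],
  [0,0.034,-0.014,0,0,0],
  [0,0.034,-0.014,0,0,0],
  [0,0.034,-0.014,0,0,0],
  [0,0.034,-0.014,0,0,0],
  [0,0.034,-0.014,0,0,0],
  [0,0.034,-0.014,0,0,0],
  [0,0.018,-0.007,0,0,0],
  [0,0,0,0,0,0],
  [0,0,0,0,0,0],
])

```text
time: 15.9
ee_pos: [0.5912, -0.1854, 0.2324]
orientation: [-0.707, 0.01, 0.707, 0.01]
ft_force: [-0.3, -0.4, -0.7]
finger_gap: 0.306
```

```bash
python3 - <<'E'
from h import *
go([0.593,-0.187,0.1434])
c=calibration("wrist"); im=read_camera("wrist"); cv2.imwrite("pics/w5.png",im)
np.savez("w5.npz",**c)
print((w2px(c,[.593,-.187,.08])/.7).round(1))
cv2.imwrite("pics/w5c.png",cv2.resize(im,(800,600),interpolation=cv2.INTER_CUBIC))
E
```

```text
shift(tool) [89.   1.6 -1.9] mm tcp [ 0.5912 -0.1854  0.2324] yaw -91.6 j [-0.31  0.33  1.63  0.    1.19  1.29] F [-0.3 -0.4 -0.7] Mz -0.02 gap 0.306 t 15.9
[402.1 276.5]
```

View pics/w5c.png

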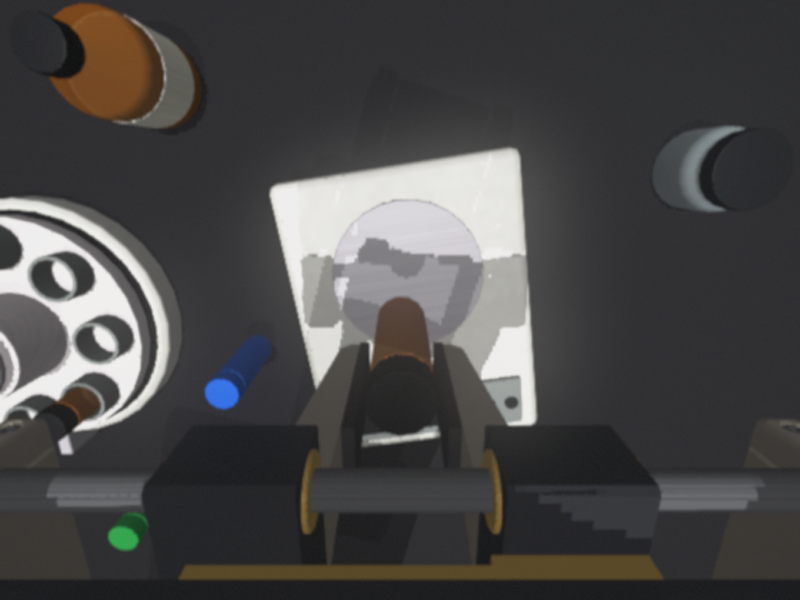

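The vial is held upright and the pan's circle is centred at about (407,274), some 3 mm from the guess. I'll correct and descend, stopping just above contact.

Emit:
play_rows([
  [0.02,0.002,-0.0015,0,0,0],
  [0.03,0.0025,-0.0015,0,0,0],
  [0.02,0,0,0,0,0],
  [0.01,0,0,0,0,0],
  [0.005,0,0,0,0,0],
  [0,0,0,0,0,0],
  [0,0,0,0,0,0],
])

```text
time: 16.65
ee_pos: [0.5954, -0.1904, 0.1486]
orientation: [0.708, -0.01, -0.707, -0.009]
ft_force: [0.2, 0.0, -1.0]
finger_gap: 0.304
```

Emit:
play_rows([
  [0.001,0,0,0,0,0],
  [0.001,0,0,0,0,0],
  [0.001,0,0,0,0,0],
  [0,0,0,0,0,0],
])

```text
time: 17.05
ee_pos: [0.5947, -0.1906, 0.1445]
orientation: [-0.707, 0.01, 0.707, 0.01]
ft_force: [0.1, 0.0, -0.6]
finger_gap: 0.303
```

Emit:
play_rows([
  [0.0007,0,0,0,0,0],
  [0.0007,0,0,0,0,0],
  [0,0,0,0,0,0],
  [0,0,0,0,0,0],
])

```text
time: 17.45
ee_pos: [0.595, -0.1906, 0.1435]
orientation: [0.707, -0.01, -0.707, -0.01]
ft_force: [-0.9, -0.2, 5.2]
finger_gap: 0.302
```

Contact at 5 N. Now I release and withdraw straight up.

Emit:
play_rows([
  [0,0,0,0,0,0],
  [0,0,0,0,0,0],
  [0,0,0,0,0,0],
  [0,0,0,0,0,0],
  [-0.02,0,0,0,0,0],
  [-0.04,0,0,0,0,0],
  [-0.05,0,0,0,0,0],
  [-0.04,0,0,0,0,0],
  [0,0,0.04,0,0,0],
  [0,0,0.04,0,0,0],
  [0,0,0.04,0,0,0],
  [0,0,0.03,0,0,0],
  [0,0,0,0,0,0],
  [0,0,0,0,0,0],
], jaw=0.0)

```text
time: 18.85
ee_pos: [0.445, -0.1866, 0.2936]
orientation: [0.708, -0.01, -0.707, -0.01]
ft_force: [0.3, -0.1, -0.2]
finger_gap: 0.497
```

```bash
python3 - <<'E'
from h import *
go([.5,-.19,.3])
a=read_camera("scene")[140:320,70:400]; b=read_camera("top")[165:265,185:395]
a=cv2.resize(a,(600,327),interpolation=cv2.INTER_CUBIC); b=cv2.resize(b,(600,273),interpolation=cv2.INTER_CUBIC)
cv2.imwrite("pics/end.png",np.vstack([a,b[:270]]))
E
```

```text
shift(tool) [ -6.4   1.8 -55.1] mm tcp [ 0.445  -0.1866  0.2936] yaw -91.6 j [-0.4   0.05  1.83  0.    1.26  1.2 ] F [ 0.3 -0.1 -0.2] Mz -0.01 gap 0.497 t 18.85
```

View pics/end.png

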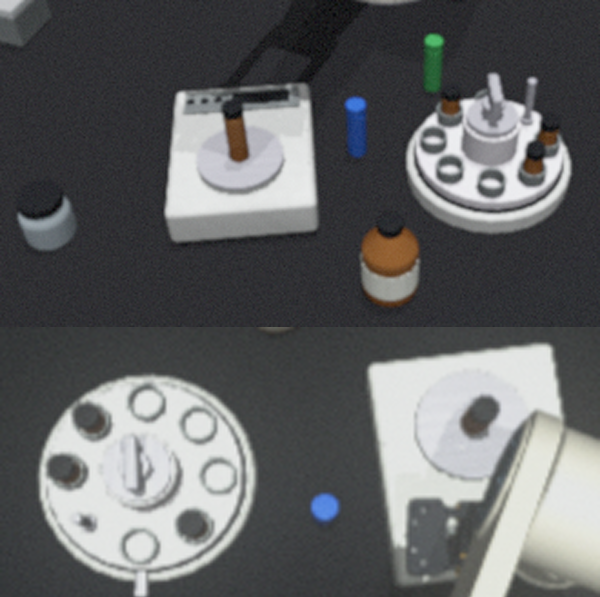

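The final picture shows the tall vial upright at the pan's centre, the empty cup exactly at the pointer, the three short vials upright, and nothing else moved.

```bash
python3 -c "
from cell import ctrl
print(ctrl.finish_job())"
```

```text
the job is handed in; nothing more can be done
None
```

The tall vial is standing upright on the balance pan, and the job was handed in at about 19 s of the 64 s allowed.

- **Nut:** I gripped the clamp nut's bar and turned it 81° clockwise, then left it there. I measured that turn from the gripper, which did not slip on the bar.
- **Carousel:** I turned it by the peg through 45.2° clockwise, which brought the tall vial to the pointer. Only then did I lift the vial out.
- **Vial:** I set it down with about 5 N of contact.

**Final pictures:** The vial is upright within a few millimetres of the pan's centre. The empty cup is in line with the pointer, and the three short vials are upright in their cups. The reagent bottle, the jar and the blue and green look-alikes stand where they were. The flask was outside the last crops, so I did not recheck it, but the arm never went near it. The arm was clear of everything, and the force readings I saw never passed about 15 N.

**What went wrong or disagreed:**
- My first grasp on the nut closed on its collar at 29 mm. I opened, raised the gripper 6 mm and gripped the bar properly.
- The top camera was 3–6 mm off for the changer's position compared with what the gripper felt, and the wrist camera was under 2 mm off. I corrected for both.

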